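# Lock the chip rack with its bar

### The arm

A 6-joint arm with a two-finger parallel gripper is mounted at the origin on a cart in front of the work surface, level with it; the furniture and walls round the work are solid. World frame = base frame: x ahead of the robot, y to its left, z up, the work surface at z = 0. Lengths are in m, angles in rad, forces in N, time in s.
With the tool pointing down it reaches from about 0.275 to 0.85 m from the base axis. Payload 19 kg.
Tool frame: the origin (TCP) lies at the very end of the fingers, on their centre line; the grasp point (between the pads) lies 19 mm behind it; z points along the fingers, y is the line along which they close (so a half turn about z gives the same grasp; the last joint's range is limited). The gripper opens to 85 mm and grips with 20 to 120 N. Pads are 22 mm wide; open, the fingers measure 114 mm over their backs; the gripper's body (76 mm by 85 mm) begins 54 mm behind the grasp point. The pads swing forward as they close: fully open they stand 13 mm farther back than shut.
Start: joints at [-1.431, 0.15, 1.437, -0, 1.554, -0.134], TCP at [0.155, -0.554, 0.231] pointing down, gripper open.
Joint ranges: [-2.8, 2.8], [-0.68, 2.1], [0.12, 2.68], [-1.39, 4.53], [0.16, 2.79], [-2.81, 2.81]. Speed limits (rad/s): [1.89, 1.89, 2.22, 3.01, 3.01, 3.01].

### API

Orientations are given as a unit quaternion [x, y, z, w].
In Python, from rig import sensors, viewer, order gives the robot as it stands.
- The arm moves only by the shell command python3 -m pendant 'ROWS' [OPENING] [FORCE]. ROWS is JSON, one flat list of numbers, 4 for each row, row after row: the shift along the tool's x, y, z in mm, then the turn about the tool's z in degrees. In form: [dx, dy, dz, yaw, dx, dy, dz, yaw, ...]. A call has exactly 8 rows; each row shifts and turns the commanded pose from where the row before left it, along the tool's axes as they then stand; what a row does not reach is not made up. A row lasts 1/12 s, in which the tool goes at most 41.7 mm and 7.16 degrees, less where a joint would pass 70% of its speed; a pose out of reach is approached as far as the arm can. A call with a gripper value outside its range is refused whole. OPENING is the gripper command: -1 is fully open, 1 is shut, values between are in proportion, set as the call begins (- or left out, the last holds). The fingers move at their own pace and stop on an object; FORCE is the grip in N (left out, the last holds). Time passes only in rows, so rows that do not move let the fingers close, or fill a call up. It gives the time, the measured TCP pose, the force, the opening and the grip force at its end, in the units of the state.
- sensors.sense(): the state, without advancing time (a new reading comes with each control period).
- viewer.snapshot(name): name is "side" or "top"; returns a dict with "frame" (400x640x3 uint8, blue, green, red), "camera_matrix" (3x3 intrinsics, pixels), "extrinsics" (4x4, takes a point from camera to world coordinates). Camera axes: x right, y up, looking along -z (the intrinsics and any distortion apply to the point x, -y, -z); pixel columns grow to the right and rows downward; lengths in m; the calibration is good to about 2 mm. A picture is of the moment at which its call begins. There is no depth.
- order.finish_job(): hands the job in; it is judged then, once.
The state is a dict: "time": time; "q": joint angles; "qvel": joint speeds; "joint_efforts": joint torques, N m; "ee_pos": TCP position; "orientation": TCP orientation; "force": force on the tool from outside, world axes, zero at the start; "wrist_torque": the same for the moment, N m; "gripper_width": finger opening in m; "grip_force": force on a finger pad.
Only numpy, scipy, OpenCV 4.12 (cv2) and the standard library are available. Lean on these libraries where they do the work, as an engineer would, in place of code of your own. Each camera call takes 0.05 s, during which the arm holds its last target. There are 200 camera calls.

### The job

Lock the blue chip rack: draw the steel locking bar out of its grey holder, slide its red plain end into the pale metal guide sleeve on the rack until the hole at the other end sits over the brass stud, and let it drop so that the bar lies flat on the rack with the stud through its hole. The sleeve swallows the part of the bar that sticks out of the holder, so you will need to put the bar down on the way and take it again nearer its hole. Leave the other things on the table standing where they are.

Things in the scene. Friction and masses are not known exactly. Their poses are not given: they have to be found in the camera images.
- bar_mid (a point): Loose flat steel bar, 190 long x 34 wide x 12 thick, about 130 g; this point is its centre, half-way up. Bar x runs along its length from the hole end (-95) to the plain end (+95, red over the last 23 mm); y across its width, z up as it lies. It starts level in the holder, its red end sticking out 71 to 77 mm. Pinch it across its width.
- bar_hole (a point): Centre of the bar's round through hole, 17 mm diameter, at bar x = -73, y = 0; this point is on the bar's underside. Axes as bar_mid.
- bar_red_end (a point): Middle of the red plain end face of the bar (bar x = +95), half-way up. Axes as bar_mid.
- holder: Fixed grey pocket, 128 long x 46 wide x 49 high on a dark foot plate 150 x 66 x 4, that encloses the rest of the bar. Origin: on the table under its middle. Inside 40 wide and 20 high, floor 26 above the table. Closed but for the mouth at holder x = -60, which faces holder -x; the bar is drawn out that way, about 120 mm until clear.
- holder_mouth (a point): Middle of the holder's mouth, on the pocket floor (26 over the table). Axes as holder.
- rack: Fixed blue steel tray, 210 long (x) x 104 wide (y), holding rolls of chips. Origin: on the table under its middle; +x is the way the bar slides home. The bar finally rests 54 over the table, on the stud block (x -105 to -55) and the half lid (x 10 to 105); side walls and roll between reach 48. Locked: bar centre at x = 0, y = 0, bar x along rack x.
- stud (a point): Fixed brass stud, 11 diameter, 14 high, its top 4 mm coned to 6 diameter. This point is at its foot on its axis, 54 over the table (rack x = -73). Axes as rack. The bar must pass over its top (68 over the table) while it slides home.
- sleeve_mouth (a point): Pale aluminium guide sleeve on the half lid, rack x = 15 to 100, open at both ends; inside 40 wide, 33 high (54 to 87 over the table), outside 46 wide, top 90 over the table. Its side walls flare outward over the 14 mm before the mouth. This point: middle of the mouth on the sleeve's floor (rack x = 15). Axes as rack.
- jar_a_mid (a point): Bystander: clear chip jar with white lid, 44 diameter x 69 high, loose; its centre.
- jar_b_mid (a point): Bystander: clear chip jar with white lid, 44 diameter x 69 high, loose; its centre.
- loose_roll_mid (a point): Bystander: standing wine-red roll of chips, 40 diameter x 84 high, loose; its centre.
- glue_mid (a point): Bystander: standing glue stick with red cap, 25 diameter x 85 high, loose; its centre.
- tape_mid (a point): Bystander: brown roll of packing tape lying flat, 100 diameter x 48 high, loose; its centre.
- stapler_mid (a point): Bystander: black desk stapler, 136 long x 36 wide x 43 high, loose; its centre.
Mind the look-alikes: they are no part of the job. There is more than one size of the part that bears bar_mid; the job needs the larger.

How it is judged:
On the way, in this order (a step that is already met when the one before it is completed fails the run):
1. the bar is drawn fully out of its holder (horizontal distance between bar_mid and holder_mouth above 0.092 m), for 0.1 s.
2. the red end is in the guide sleeve (x of bar_red_end in the frame of sleeve_mouth above 0.015 m and y of bar_red_end in the frame of sleeve_mouth between -0.02 and 0.02 m and z of bar_red_end in the frame of sleeve_mouth between 0 and 0.033 m), for 0.05 s.
At the end, for the whole second after the job is handed in: The bar lies flat on the rack (hole within 4.5 mm of the stud's axis, its underside within 2.5 mm of the stud's foot, tilt under 0.03 rad), along the rack within 0.06 rad with the red end more than 70 mm inside the sleeve, released and at rest (horizontal distance between bar_hole and stud below 0.0045 m and z of bar_hole in the frame of stud between -0.003 and 0.0025 m and angle between bar_mid's own z axis and vertical below 0.03 rad and angle between the x axis of bar_mid and the x axis of rack, either way round below 0.06 rad and x of bar_red_end in the frame of sleeve_mouth above 0.07 m and linear speed of bar below 0.01 m/s and contact force between the fingers and bar below 0.1 N); the robot touches nothing.
It fails at once if a bystander (jar, loose roll, glue stick, tape roll, stapler) is shifted by more than 25 mm or tipped over (distance of any of jar_a_mid, jar_b_mid, loose_roll_mid, glue_mid, tape_mid, stapler_mid from where it was at the start of the episode above 0.025 m or angle between any of jar_a_mid, jar_b_mid, loose_roll_mid, glue_mid, tape_mid, stapler_mid's own z axis and vertical above 0.4 rad).
It also fails if it takes over 61 s, if anything falls off the work surface, if the arm or the gripper's body presses on something with over 40 N, if the wrist force passes 120 N, or if a joint passes its speed limit or range.

## Working session

There is one attempt and no reset: what is moved stays moved. The work goes in short steps, Python scripts to look and compute and a shell command to move; the robot and the scene stay as the last step left them, time stands still between calls to the robot, and variables do not carry over. Pictures are saved under pics/ and viewed, at most 10 in all, crops included, and the job is handed in when it is done.

```bash
ls; mkdir -p pics; python3 - <<'E'
from rig import sensors, viewer
import cv2,numpy as np
s=sensors.sense();print(s)
for n in("top","side"):
    d=viewer.snapshot(n);cv2.imwrite(f"pics/{n}0.png",d["frame"]);np.savez(f"{n}0.npz",**d);print({k:v for k,v in d.items() if k!="frame"})
E
```

```text
pics
{'time': 0.0, 'q': array([-1.43097869e+00,  1.51015133e-01,  1.43805559e+00,  1.46546277e-05,
        1.55379230e+00, -1.33988337e-01]), 'qvel': array([ 0.00148499,  0.00100523, -0.00231304,  0.0012395 , -0.00027232,
       -0.00056546]), 'joint_efforts': array([ 5.15683496e-04, -7.13060045e+01, -5.70882511e+01, -1.07779501e-04,
        8.80861364e-03,  8.75012643e-05]), 'ee_pos': array([ 0.15543506, -0.5533303 ,  0.23064664]), 'orientation': array([ 9.90643231e-01,  1.36475585e-01,  5.47480503e-06, -6.35202669e-04]), 'force': array([ 0.59556157,  0.62879648, -0.20216862]), 'wrist_torque': array([-0.03652106, -0.03253279, -0.0450583 ]), 'grip_force': 0.0, 'gripper_width': 0.08589836932176062}
{'camera_matrix': array([[461.37529461,   0.        , 322.85154373],
       [  0.        , 461.37529461, 202.52634207],
       [  0.        ,   0.        ,   1.        ]]), 'extrinsics': array([[ 0.02386586,  0.99613633, -0.08451529,  0.42855466],
       [-0.9997134 ,  0.02362151, -0.00389013, -0.06506678],
       [-0.00187872,  0.08458391,  0.99641459,  1.32528155],
       [ 0.        ,  0.        ,  0.        ,  1.        ]])}
{'camera_matrix': array([[481.72514069,   0.        , 317.97539023],
       [  0.        , 481.72514069, 199.11333122],
       [  0.        ,   0.        ,   1.        ]]), 'extrinsics': array([[ 9.97025796e-01,  3.25174497e-02, -6.98725876e-02,
         4.26121284e-01],
       [-7.70684599e-02,  4.22138996e-01, -9.03249202e-01,
        -1.46052250e+00],
       [ 1.24583506e-04,  9.05947727e-01,  4.23389538e-01,
         7.48766853e-01],
       [ 0.00000000e+00,  0.00000000e+00,  0.00000000e+00,
         1.00000000e+00]])}
```

View pics/top0.png

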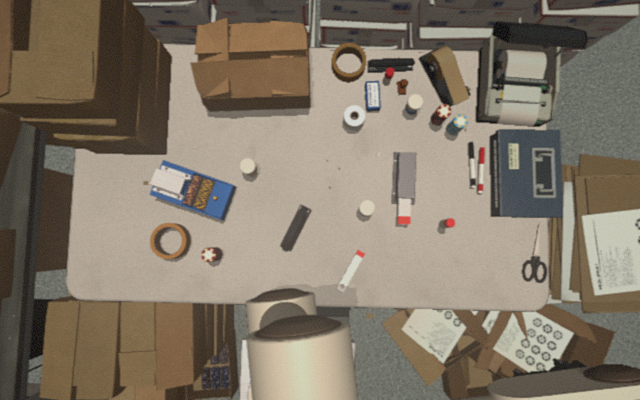

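View pics/side0.png

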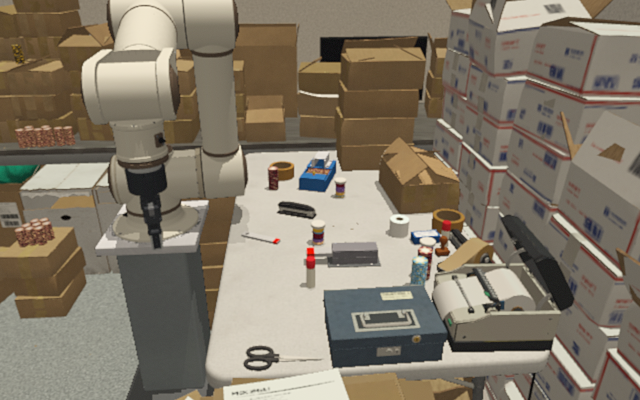

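The top view shows the holder at (404,175) with the red bar end at (404,212). The rack is at (190,190), its sleeve at its left end (168,180), and the small decoy bar is at (351,270). The side view shows the rack at (318,175) and the holder at (352,252). Next I'll look at enlarged crops.

```bash
python3 - <<'E'
import cv2,numpy as np
t=cv2.imread("pics/top0.png");s=cv2.imread("pics/side0.png")
a=cv2.resize(t[150:230,140:240],(400,300) if 0 else None,fx=4,fy=4,interpolation=2)
b=cv2.resize(t[145:230,375:475][:80],None,fx=4,fy=4,interpolation=2)
cv2.imwrite("pics/c1.png",np.hstack([a,b]))
a=cv2.resize(s[150:200,290:350],(400,333),interpolation=2)
b=cv2.resize(s[235:285,300:390],(400,222),interpolation=2)
cv2.imwrite("pics/c2.png",np.vstack([a,b]))
E
```

```text
(no output)
```

View pics/c1.png

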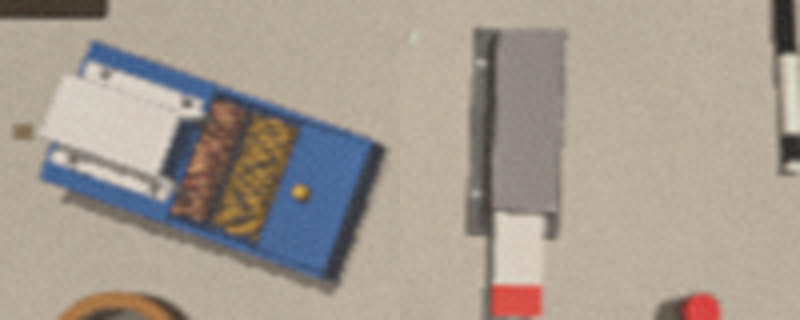

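View pics/c2.png

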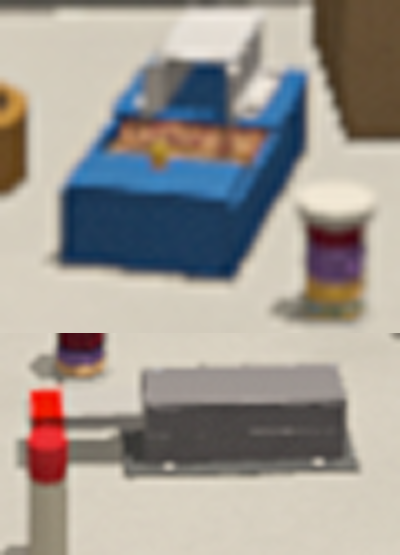

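The crops show, in the top view, the stud at about (215,197). The rack corners are near (163,160), (235,185), (223,221) and (150,195), the sleeve top spans (150..186,168..195), and the bar's red end is at (504,300) in the crop. In the side view the stud is at about (314,173).

```bash
cat > h.py <<'E'
import cv2,numpy as np
def load(f): return dict(np.load(f))
def ray(d,uv):
    K,E=d["camera_matrix"],d["extrinsics"];p=np.linalg.solve(K,[uv[0],uv[1],1])
    return E[:3,3],E[:3,:3]@np.array([p[0],-p[1],-p[2]])
def plane(d,uv,z):
    o,r=ray(d,uv);return (o+r*(z-o[2])/r[2])
def proj(d,P):
    E=d["extrinsics"];c=E[:3,:3].T@(np.array(P)-E[:3,3]);v=d["camera_matrix"]@np.array([c[0],-c[1],-c[2]]);return v[:2]/v[2]
def tri(d1,u1,d2,u2):
    o1,r1=ray(d1,u1);o2,r2=ray(d2,u2)
    s=np.linalg.lstsq(np.c_[r1,-r2],o2-o1,rcond=None)[0];a=o1+s[0]*r1;b=o2+s[1]*r2
    return (a+b)/2,np.linalg.norm(a-b)
def hsv(d,lo,hi,roi):
    x0,y0,x1,y1=roi;h=cv2.cvtColor(d["frame"],cv2.COLOR_BGR2HSV)
    m=cv2.inRange(h,np.array(lo),np.array(hi));o=np.zeros_like(m);o[y0:y1,x0:x1]=m[y0:y1,x0:x1];return o
def cen(m):
    n,l,s,c=cv2.connectedComponentsWithStats(m);i=1+np.argmax(s[1:,4]);return c[i],s[i],(l==i).astype(np.uint8)
E
python3 - <<'E'
from h import *
np.set_printoptions(precision=4,suppress=True)
T,S=load("top0.npz"),load("side0.npz")
# rack
b=hsv(T,(100,120,50),(125,255,255),(140,150,240,230));h=cv2.convexHull(cv2.findNonZero(b));r=cv2.boxPoints(cv2.minAreaRect(h))
print("blue box",r.tolist())
for p in r: print(plane(T,p,.054))
st,ss,_=cen(hsv(T,(15,120,90),(32,255,255),(210,190,222,204)));s2,ss2,_=cen(hsv(S,(15,120,80),(32,255,255),(308,166,322,176)))
print("stud",st,ss,s2,ss2,plane(T,st,.064),tri(T,st,S,s2))
w=hsv(T,(0,0,150),(179,40,255),(140,150,195,205));_,a,m=cen(w);rr=cv2.minAreaRect(cv2.findNonZero(m));print("sleeve",a,rr);
# bar
for nm,lo,hi in(("red",(0,150,120),(8,255,255)),("red2",(172,150,120),(179,255,255))):
    m=hsv(T,lo,hi,(390,205,420,232))
    if m.any(): c,s,_=cen(m);print(nm,c,s,plane(T,c,.038))
red=hsv(T,(0,150,100),(8,255,255),(390,205,420,232))|hsv(T,(172,150,100),(179,255,255),(390,205,420,232))
c,s,mm=cen(red);rr=cv2.minAreaRect(cv2.findNonZero(mm));print(c,s,rr)
# bar edges per row
f=T["frame"].astype(float)
for y in range(194,228,2): print(y,cv2.cvtColor(T["frame"],cv2.COLOR_BGR2GRAY)[y,392:416].tolist())
for p in[(150,0)]:pass
def crop(x,y,ox,oy):return((x+.5)/4-.5+ox,(y+.5)/4-.5+oy)
for n,p in dict(rt=(383,143),rb=(333,285),lt=(92,42),lb=(42,180)).items():print(n,plane(T,crop(*p,140,150),.054))
for n,p in dict(s1=(70,75),s2=(183,115),s3=(155,178),s4=(42,135)).items():print(n,plane(T,crop(*p,140,150),.09))
for n,p in dict(h1=(499,30),h2=(567,30),h3=(560,212),h4=(495,212)).items():print(n,plane(T,crop(p[0]-400,p[1],375,145),.049))
E
```

```text
blue box [[150.66062927246094, 193.95021057128906], [162.60633850097656, 160.5022430419922], [232.2262420654297, 185.3665008544922], [220.28053283691406, 218.81446838378906]]
[0.5489 0.4176 0.054 ]
[0.6434 0.3895 0.054 ]
[0.5782 0.1925 0.054 ]
[0.4846 0.2217 0.054 ]
stud [215.  197.5] [214 197   3   2   6] [314.3333 172.1667] [312 171   7   4  12] [0.5424 0.2364 0.064 ] (array([0.5428, 0.2357, 0.0671]), np.float64(0.0013602327306082589))
sleeve [ 140  150   55   55 1734] ((167.0, 177.0), (54.0, 54.0), 90.0)
red [403.519  219.8101] [398 217  12   7  79] [ 0.4947 -0.2862  0.038 ]
[403.519  219.8101] [398 217  12   7  79] ((403.5, 220.0), (6.0, 11.0), 90.0)
194 [121, 132, 123, 93, 69, 85, 117, 141, 135, 139, 137, 140, 135, 141, 137, 137, 139, 137, 140, 136, 138, 133, 126, 153]
196 [107, 103, 99, 79, 66, 75, 116, 133, 136, 133, 133, 140, 131, 139, 139, 142, 140, 144, 141, 142, 147, 148, 132, 155]
198 [109, 108, 97, 80, 72, 74, 127, 178, 188, 172, 152, 145, 147, 150, 147, 156, 149, 146, 130, 109, 96, 101, 123, 158]
200 [105, 103, 97, 81, 77, 84, 133, 189, 205, 208, 206, 207, 207, 208, 209
[... 1289 characters left out ...]
172]
222 [176, 176, 174, 149, 120, 103, 109, 124, 119, 119, 120, 119, 120, 119, 119, 121, 115, 123, 150, 169, 171, 180, 178, 175]
224 [176, 179, 171, 144, 116, 106, 115, 121, 121, 125, 139, 143, 136, 126, 122, 138, 157, 168, 171, 177, 175, 176, 174, 176]
226 [172, 183, 175, 149, 133, 126, 130, 129, 132, 129, 126, 125, 113, 109, 116, 149, 171, 181, 171, 177, 176, 176, 172, 176]
rt [0.5784 0.1837 0.054 ]
rb [0.4791 0.2143 0.054 ]
lt [0.6444 0.3895 0.054 ]
lb [0.547 0.419 0.054]
s1 [0.6154 0.3903 0.09  ]
s2 [0.59   0.3125 0.09  ]
s3 [0.5468 0.3292 0.09  ]
s4 [0.5741 0.407  0.09  ]
h1 [ 0.6835 -0.271   0.049 ]
h2 [ 0.6847 -0.3186  0.049 ]
h3 [ 0.5565 -0.3146  0.049 ]
h4 [ 0.5554 -0.2695  0.049 ]
```

```bash
cat >> h.py <<'E'
from scipy.spatial.transform import Rotation as R
def delta(P,head):
    from rig import sensors
    s=sensors.sense();r=R.from_quat(s["orientation"]);M=r.as_matrix()
    h=np.degrees(np.arctan2(M[1,0],M[0,0]));d=M.T@(np.array(P)-s["ee_pos"])*1000
    print("t %.2f"%s["time"],"tcp",s["ee_pos"].round(4),"head %.2f"%h,"tilt",M[2,2].round(5),"delta mm",d.round(1),"yaw",round(-((head-h+180)%360-180),2),"F",s["force"].round(1),"w %.4f g %.1f"%(s["gripper_width"],s["grip_force"]))
E
python3 - <<'E'
from h import *
T,S=load("top0.npz"),load("side0.npz")
for n,u,z in(("jarR",(367,208),.069),("jarL",(248,166),.069),("glue",(449,223),.085),("stapler1",(307,208),.04),("stapler2",(285,248),.04),("tape",(170,241),.048),("roll",(211,254),.084),("decoy",(351,270),.012)):print(n,plane(T,u,z).round(3))
E
python3 -m pendant '[0,0,0,-7,0,0,0,-7,0,0,0,-7,0,0,0,-7,0,0,0,-7,0,0,0,-7,0,0,0,-7,0,0,0,-7]' -1 60
python3 -m pendant '[0,0,0,-7,0,0,0,-7,0,0,0,-7,0,0,0,-7,0,0,0,-7,0,0,0,-7,0,0,0,-7,0,0,0,-7]'
python3 -m pendant '[0,0,0,-7,0,0,0,-7,0,0,0,-7,0,0,0,-7,0,0,0,-7,0,0,0,-7,0,0,0,-7,0,0,0,-2]'
python3 -c "
from h import *
delta((.516,-.2885,.231),179)"
```

```text
jarR [ 0.523 -0.181  0.069]
jarL [0.631 0.148 0.069]
glue [ 0.487 -0.4    0.085]
stapler1 [ 0.521 -0.016  0.04 ]
stapler2 [0.409 0.042 0.04 ]
tape [0.42  0.359 0.048]
roll [0.389 0.236 0.084]
decoy [ 0.351 -0.144  0.012]
time: 0.77
ee_pos: [0.1554, -0.5534, 0.2309]
orientation: [0.809, 0.588, 0.0, -0.0]
force: [-0.5, -0.2, 0.2]
gripper_width: 0.0852
grip_force: 0.0
time: 1.43
ee_pos: [0.1554, -0.5534, 0.2309]
orientation: [0.438, 0.899, 0.0, -0.0]
force: [0.1, 0.8, 0.1]
gripper_width: 0.0852
grip_force: 0.0
time: 2.1
ee_pos: [0.1998, -0.5433, 0.2294]
orientation: [0.045, 0.999, -0.005, -0.019]
force: [0.6, -0.4, 1.5]
gripper_width: 0.0852
grip_force: 0.0
t 2.10 tcp [ 0.1998 -0.5433  0.2294] head 174.83 tilt -0.99923 delta mm [-291.7  282.1  -15.9] yaw -4.17 F [ 0.6 -0.4  1.5] w 0.0852 g 0.0
```

```bash
python3 -m pendant '[-25,25,0,0,-25,25,0,0,-25,25,0,0,-25,25,0,0,-25,25,0,0,-25,25,0,0,-25,25,0,0,0,0,0,0]'
python3 -c "
from h import *
delta((.516,-.2885,.231),179)
from rig import sensors;print(sensors.sense()['q'])"
```

```text
time: 2.77
ee_pos: [0.3919, -0.3823, 0.2208]
orientation: [0.044, 0.999, -0.005, -0.018]
force: [-0.3, -0.1, 0.8]
gripper_width: 0.0855
grip_force: 0.0
t 2.77 tcp [ 0.3919 -0.3823  0.2208] head 174.89 tilt -0.9993 delta mm [-114.8  104.4  -15.4] yaw -4.11 F [-0.3 -0.1  0.8] w 0.0855 g 0.0
[-0.89398204  0.11111972  1.50316271 -0.03339017  1.54416902 -2.37457137]
```

```bash
python3 -m pendant '[-25,25,0,-4,-25,25,0,0,-25,25,0,0,-25,25,0,0,-15,4,0,0,0,0,20,0,0,0,20,0,0,0,0,0]'
python3 -m pendant '[0,0,20,0,0,0,20,0,0,0,0,0,0,0,0,0,0,0,0,0,0,0,0,0,0,0,0,0,0,0,0,0]'
python3 -c "
from h import *
delta((.515,-.2885,.014),179)
from rig import viewer
d=viewer.snapshot('top');cv2.imwrite('pics/t1.png',cv2.resize(d['frame'][120:240,330:490],None,fx=4,fy=4))
d=viewer.snapshot('side');cv2.imwrite('pics/s1.png',cv2.resize(d['frame'][180:300,260:420],None,fx=4,fy=4))"
```

```text
time: 3.43
ee_pos: [0.5047, -0.2859, 0.1719]
orientation: [0.011, 1.0, -0.003, -0.021]
force: [-0.3, 0.2, -0.5]
gripper_width: 0.0856
grip_force: 0.0
time: 4.1
ee_pos: [0.5045, -0.2877, 0.1367]
orientation: [0.012, 1.0, -0.005, -0.018]
force: [-0.5, 0.1, -0.3]
gripper_width: 0.0855
grip_force: 0.0
t 4.10 tcp [ 0.5045 -0.2877  0.1367] head 178.63 tilt -0.99928 delta mm [-15.    0.7 122.3] yaw -0.37 F [-0.5  0.1 -0.3] w 0.0855 g 0.0
```

View pics/s1.png

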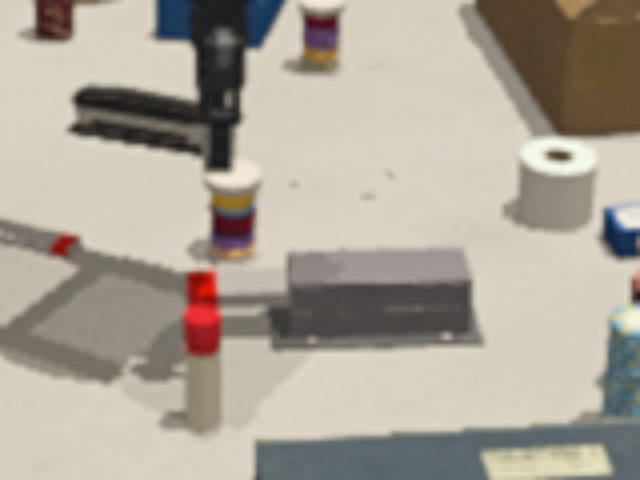

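The side crop shows the gripper above the bar's protruding red end (200,290 in the crop), with the neighbouring objects clear. Next I'll descend and close.

```bash
python3 -m pendant '[-5,0,20,-0.4,-5,1,20,0,-5,0,20,0,0,0,20,0,0,0,20,0,0,0,12,0,0,0,10,0,0,0,0,0]'
python3 -m pendant '[0,0,0,0,0,0,0,0,0,0,0,0,0,0,0,0,0,0,0,0,0,0,0,0,0,0,0,0,0,0,0,0]' 1 60
python3 -m pendant '[0,0,0,0,0,0,0,0,0,0,0,0,0,0,0,0,0,0,0,0,0,0,0,0,0,0,0,0,0,0,0,0]'
python3 -c "
from h import *
delta((.395,-.286,.016),179)"
```

```text
time: 4.87
ee_pos: [0.514, -0.2875, 0.0118]
orientation: [0.008, 1.0, -0.004, -0.02]
force: [-0.0, 0.2, -0.4]
gripper_width: 0.0854
grip_force: 0.0
time: 5.53
ee_pos: [0.5149, -0.2881, 0.0139]
orientation: [0.008, 1.0, -0.005, -0.018]
force: [-1.2, 0.6, 6.2]
gripper_width: 0.0329
grip_force: 62.7
time: 6.2
ee_pos: [0.5149, -0.2881, 0.014]
orientation: [0.008, 1.0, -0.005, -0.018]
force: [-0.3, 0.2, 5.9]
gripper_width: 0.033
grip_force: 62.7
t 6.20 tcp [ 0.5149 -0.2881  0.014 ] head 179.04 tilt -0.99928 delta mm [1.2e+02 1.0e-01 2.3e+00] yaw 0.04 F [-0.3  0.2  5.9] w 0.0330 g 62.7
```

```bash
python3 -m pendant '[0,0,-2,0,15,0,1,0,15,0,1,0,15,0,1,0,15,0,0.5,0,15,0,0.5,0,15,0,0.5,0,0,0,0,0]'
python3 -m pendant '[15,0,0.5,0,15,0,0.5,0,10,0,0,0,0,0,-20,0,0,0,-30,0,0,0,-30,0,0,0,-30,0,0,0,0,0]'
python3 -c "
from h import *
delta((.4,-.286,.016),179)
from rig import viewer
d=viewer.snapshot('side');cv2.imwrite('pics/s2.png',cv2.resize(d['frame'][150:300,200:400],None,fx=4,fy=4))"
```

```text
time: 6.87
ee_pos: [0.4226, -0.2861, 0.0142]
orientation: [0.009, 1.0, -0.004, -0.019]
force: [-0.9, 1.0, -0.1]
gripper_width: 0.0332
grip_force: 62.0
time: 7.53
ee_pos: [0.3907, -0.2862, 0.1303]
orientation: [0.008, 1.0, -0.007, -0.016]
force: [0.8, -1.0, 0.5]
gripper_width: 0.0333
grip_force: 61.9
t 7.53 tcp [ 0.3907 -0.2862  0.1303] head 179.04 tilt -0.99938 delta mm [-13.    2.1 113.9] yaw 0.04 F [ 0.8 -1.   0.5] w 0.0333 g 61.9
```

View pics/s2.png

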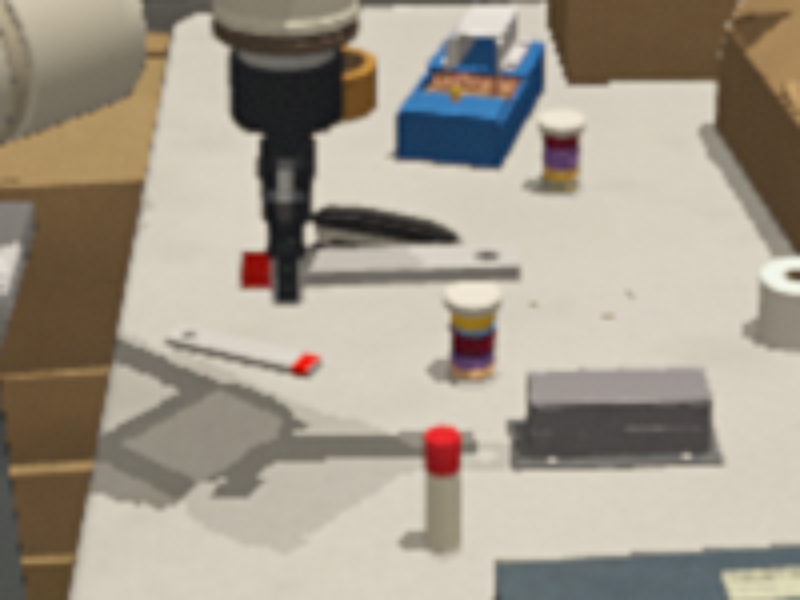

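The side crop shows the bar clear of the holder and level in the fingers, with its hole at (487,255) and its red end at (255,270). Next I'll turn it towards the rack heading.

```bash
python3 -m pendant '[0,0,-3,7,0,0,-3,7,0,0,-3,7,0,0,-3,7,0,0,-3,7,0,0,0,7,0,0,0,7,0,0,0,7]'
python3 -m pendant '[0,0,0,7,0,0,0,7,0,0,0,7,0,0,0,7,0,0,0,7,0,0,0,7,0,0,0,7,0,0,0,2]'
python3 -c "
from h import *
delta((.64,.021,.06),72.3)"
```

```text
time: 8.25
ee_pos: [0.3891, -0.2843, 0.1385]
orientation: [0.479, 0.877, -0.013, -0.015]
force: [-0.5, 0.0, -1.5]
gripper_width: 0.0329
grip_force: 61.9
time: 8.92
ee_pos: [0.3891, -0.2843, 0.1384]
orientation: [0.811, 0.585, -0.018, -0.008]
force: [0.5, 0.2, -0.4]
gripper_width: 0.0328
grip_force: 61.9
t 8.92 tcp [ 0.3891 -0.2843  0.1384] head 71.61 tilt -0.99922 delta mm [370.3 144.1  66.3] yaw -0.69 F [ 0.5  0.2 -0.4] w 0.0328 g 61.9
```

```bash
python3 -m pendant '[37,14,-1,0,37,14,-1,0,37,14,-1,0,37,14,-1,0,37,14,-1,0,37,14,-1,0,37,14,-1,0,37,14,-1,0]'
python3 -m pendant '[37,16,-1,0,37,16,-1,0,0,0,20,0,0,0,20,0,0,0,20,0,0,0,0,0,0,0,0,0,0,0,0,0]'
python3 -c "
from h import *
delta((.64,.021,.006),72.3)"
```

```text
time: 9.58
ee_pos: [0.5879, -0.0354, 0.1366]
orientation: [0.809, 0.588, -0.018, -0.008]
force: [0.3, -0.9, -0.3]
gripper_width: 0.0328
grip_force: 61.9
time: 10.25
ee_pos: [0.6386, 0.0224, 0.0782]
orientation: [0.809, 0.588, -0.018, -0.007]
force: [0.3, 0.4, -0.3]
gripper_width: 0.0329
grip_force: 61.8
t 10.25 tcp [0.6386 0.0224 0.0782] head 72.05 tilt -0.99928 delta mm [ 0.6  4.1 72.1] yaw -0.25 F [ 0.3  0.4 -0.3] w 0.0329 g 61.8
```

```bash
python3 -m pendant '[0,0,15,0,0,0,15,0,0,0,15,0,0,0,12,0,0,0,8,0,0,0,4,0,0,0,0,0,0,0,0,0]'
python3 -m pendant '[0,0,1,0,0,0,1,0,0,0,1,0,0,0,1,0,0,0,1,0,0,0,0,0,0,0,0,0,0,0,0,0]'
```

```text
time: 10.92
ee_pos: [0.6361, 0.0218, 0.0092]
orientation: [0.809, 0.588, -0.018, -0.007]
force: [0.6, -0.2, -1.3]
gripper_width: 0.0332
grip_force: 61.9
time: 11.58
ee_pos: [0.6355, 0.0218, 0.0035]
orientation: [0.809, 0.588, -0.018, -0.007]
force: [0.3, -0.6, -0.8]
gripper_width: 0.0326
grip_force: 61.9
```

```bash
python3 -m pendant '[0,0,1,0,0,0,1,0,0,0,0,0,0,0,0,0,0,0,0,0,0,0,0,0,0,0,0,0,0,0,0,0]'
python3 -m pendant '[0,0,1,0,0,0,1,0,0,0,0,0,0,0,0,0,0,0,0,0,0,0,0,0,0,0,0,0,0,0,0,0]'
```

```text
time: 12.25
ee_pos: [0.6354, 0.0218, 0.0015]
orientation: [0.809, 0.588, -0.018, -0.007]
force: [0.4, -0.3, -1.3]
gripper_width: 0.0328
grip_force: 61.9
time: 12.92
ee_pos: [0.6355, 0.0218, 0.0001]
orientation: [0.809, 0.588, -0.018, -0.007]
force: [-2.2, -0.3, 6.3]
gripper_width: 0.033
grip_force: 67.6
```

```bash
python3 -m pendant '[0,0,-1,0,0,0,0,0,0,0,0,0,0,0,0,0,0,0,0,0,0,0,0,0,0,0,0,0,0,0,0,0]' -0.1
python3 -m pendant '[0,0,-5,0,0,0,-10,0,0,0,-20,0,0,0,-30,0,0,0,-30,0,0,0,-30,0,0,0,0,0,0,0,0,0]' -1
python3 -m pendant '[-20,-30,0,0,-20,-35,0,0,-20,-35,0,0,-20,-35,0,0,0,-35,0,0,0,0,0,0,0,0,0,0,0,0,0,0]'
python3 -c "
from h import *
delta((.62,-.04,.006),72.3)
from rig import viewer
for n in('top','side'):
    d=viewer.snapshot(n);np.savez(n+'1.npz',**d)
d=load('top1.npz');cv2.imwrite('pics/t3.png',cv2.resize(d['frame'][110:240,140:360],(792,468)))"
```

```text
time: 13.58
ee_pos: [0.6354, 0.0218, 0.0005]
orientation: [0.809, 0.588, -0.018, -0.007]
force: [0.2, 0.2, 0.4]
gripper_width: 0.0472
grip_force: 0.0
time: 14.25
ee_pos: [0.641, 0.0229, 0.1282]
orientation: [0.809, 0.588, -0.016, -0.006]
force: [0.0, -0.3, -0.4]
gripper_width: 0.0855
grip_force: 0.0
time: 14.92
ee_pos: [0.454, -0.0008, 0.1326]
orientation: [0.809, 0.588, -0.018, -0.007]
force: [0.3, -0.7, -0.9]
gripper_width: 0.0857
grip_force: 0.0
t 14.92 tcp [ 0.454  -0.0008  0.1326] head 72.07 tilt -0.99926 delta mm [ 16.3 174.  120.7] yaw -0.23 F [ 0.3 -0.7 -0.9] w 0.0857 g 0.0
```

View pics/t3.png

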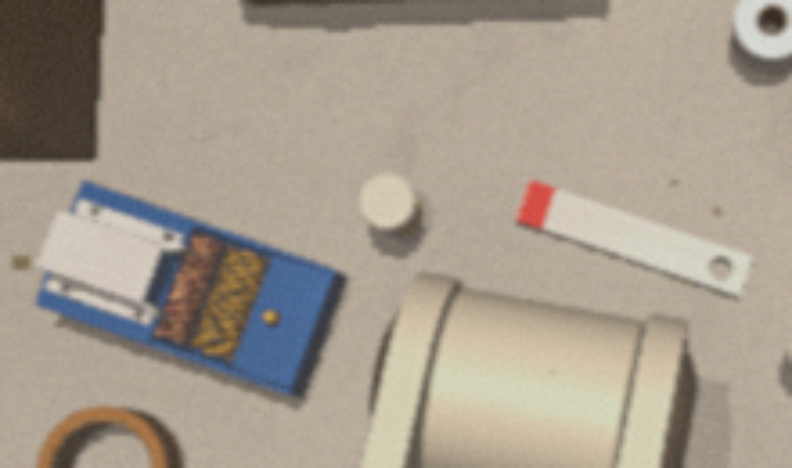

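The picture shows the bar lying flat, its red end at (537,203) and its hole at (721,267) in the crop, with nothing disturbed.

```bash
python3 - <<'E'
from h import *
np.set_printoptions(precision=4,suppress=True)
T=load("top1.npz");T0=load("top0.npz")
x0,y0=270,150
g=T["frame"]; hs=cv2.cvtColor(g,cv2.COLOR_BGR2HSV)
gray=cv2.cvtColor(g,cv2.COLOR_BGR2GRAY)
roi=np.zeros_like(gray);roi[155:196,280:352]=1
red=((hs[...,0]<9)|(hs[...,0]>171))&(hs[...,1]>120)
m=((((gray>187))|red)&(roi>0)).astype(np.uint8)
c,s,mm=cen(m);mm=cv2.morphologyEx(mm,cv2.MORPH_CLOSE,np.ones((5,5)));rr=cv2.minAreaRect(cv2.findNonZero(mm));B=cv2.boxPoints(rr)
print(s,rr);W=np.array([plane(T,p,.012) for p in B]);print(W)
cr,_,_=cen((red&(roi>0)).astype(np.uint8));R_=plane(T,cr,.012)
C=W.mean(0)
hole=((gray<175)&(cv2.erode(cv2.morphologyEx(mm,cv2.MORPH_CLOSE,np.ones((9,9))),np.ones((3,3)))>0)&~red).astype(np.uint8)
ch,sh,_=cen(hole);H=plane(T,ch,.012);d=R_-H
print("red",R_,"hole",H,sh,"dist",np.linalg.norm(d),"(156.5) head",np.degrees(np.arctan2(d[1],d[0])),"centre(box)",C,"centre from hole/red",H+d*73/156.5)
# rack long edges, from mask columns
for t in(T0,T):
    b=hsv(t,(100,110,40),(125,255,255),(140,150,240,225))
    up=[];lo=[]
    for x in list(range(166,186))+list(range(212,230)):
        ys=np.where(b[:,x])[0]
        if len(ys):up.append(plane(t,(x,ys[0]-.5),.054))
    for x in list(range(153,170))+list(range(202,219)):
        ys=np.where(b[:,x])[0]
        if len(ys):lo.append(plane(t,(x,ys[-1]+.5),.054))
    for L in(up,lo):
        f=cv2.fitLine(np.array(L)[:,:2].astype(np.float32),cv2.DIST_HUBER,0,.01,.01).ravel();
        n=np.array([-f[1],f[0]]);print("edge head",np.degrees(np.arctan2(f[1],f[0])),"dist of stud(.5425,.236):",n@(np.array([.5425,.236])-f[2:]),"sleeve ctr dist",n@(np.array([.5816,.3598])-f[2:]))
    k=cv2.cvtColor(t["frame"],cv2.COLOR_BGR2GRAY)
E
```

```text
[284 161  65  30 697] ((316.1396179199219, 175.5457000732422), (65.78475952148438, 12.009562492370605), 18.121862411499023)
[[ 0.6281  0.0567  0.012 ]
 [ 0.6615  0.047   0.012 ]
 [ 0.6064 -0.1341  0.012 ]
 [ 0.5732 -0.1241  0.012 ]]
red [0.6415 0.0417 0.012 ] hole [ 0.596  -0.1069  0.012 ] [337 181   6   6  29] dist 0.15542949962787944 (156.5) head 72.94809951372044 centre(box) [ 0.6173 -0.0386  0.012 ] centre from hole/red [ 0.6172 -0.0376  0.012 ]
edge head 71.58252 dist of stud(.5425,.236): 0.047536347663712175 sleeve ctr dist 0.0495522502544638
edge head 72.06106 dist of stud(.5425,.236): -0.05029410914856112 sleeve ctr dist -0.0493624768682114
edge head 71.54405 dist of stud(.5425,.236): 0.047396911260854664 sleeve ctr dist 0.04949995073414985
edge head 72.04902 dist of stud(.5425,.236): -0.05035693216190382 sleeve ctr dist -0.049398015873289555
```

```bash
python3 -m pendant '[0,33,0,-0.8,0,33,0,0,0,33,0,0,0,33,0,0,0,33,0,0,0,0,0,0,0,0,0,0,0,0,0,0]'
python3 -c "
from h import *
delta((.610,-.061,.0015),72.9)"
```

```text
time: 15.68
ee_pos: [0.611, -0.0497, 0.1261]
orientation: [0.804, 0.594, -0.018, -0.008]
force: [0.5, -0.6, 0.1]
gripper_width: 0.0852
grip_force: 0.0
t 15.68 tcp [ 0.611  -0.0497  0.1261] head 72.87 tilt -0.99919 delta mm [ -8.6   6.7 124.6] yaw -0.03 F [ 0.5 -0.6  0.1] w 0.0852 g 0.0
```

```bash
python3 -m pendant '[-4,3,20,0,-4,4,20,0,0,0,20,0,0,0,20,0,0,0,20,0,0,0,15,0,0,0,6,0,0,0,0,0]'
python3 -m pendant '[0,0,2,0,0,0,1,0,0,0,0,0,0,0,0,0,0,0,0,0,0,0,0,0,0,0,0,0,0,0,0,0]'
python3 -c "
from h import *
delta((.610,-.061,.0015),72.9)"
```

```text
time: 16.35
ee_pos: [0.6099, -0.0603, 0.0053]
orientation: [0.804, 0.594, -0.018, -0.008]
force: [0.6, -0.6, 0.0]
gripper_width: 0.0853
grip_force: 0.0
time: 17.02
ee_pos: [0.6109, -0.0607, 0.0033]
orientation: [0.805, 0.594, -0.018, -0.007]
force: [-0.1, -0.3, -0.3]
gripper_width: 0.0855
grip_force: 0.0
t 17.02 tcp [ 0.6109 -0.0607  0.0033] head 72.86 tilt -0.99926 delta mm [-0.5 -0.7  1.8] yaw -0.04 F [-0.1 -0.3 -0.3] w 0.0855 g 0.0
```

```bash
python3 -m pendant '[0,0,1,0,0,0,0,0,0,0,0,0,0,0,0,0,0,0,0,0,0,0,0,0,0,0,0,0,0,0,0,0]' 1 60
python3 -m pendant '[0,0,0,0,0,0,0,0,0,0,-10,0,0,0,-20,0,0,0,-20,0,0,0,-20,0,0,0,-20,0,0,0,0,0]'
python3 -m pendant '[0,0,-20,0,0,0,-20,0,0,0,0,0,0,0,0,0,0,0,0,0,0,0,0,0,0,0,0,0,0,0,0,0]'
python3 -c "
from h import *
delta((.610,-.061,.0015),72.9)
from rig import viewer
for n in('top','side'):
    d=viewer.snapshot(n);np.savez(n+'2.npz',**d)
cv2.imwrite('pics/s4.png',cv2.resize(d['frame'][100:240,220:400],(792,616))[:600])"
```

```text
time: 17.68
ee_pos: [0.6111, -0.0608, 0.0025]
orientation: [0.805, 0.594, -0.018, -0.007]
force: [-0.4, -0.0, 5.1]
gripper_width: 0.0315
grip_force: 60.2
time: 18.35
ee_pos: [0.6158, -0.0601, 0.0967]
orientation: [0.805, 0.594, -0.016, -0.005]
force: [1.6, 0.4, -0.5]
gripper_width: 0.0321
grip_force: 59.7
time: 19.02
ee_pos: [0.6155, -0.0595, 0.1314]
orientation: [0.805, 0.594, -0.018, -0.008]
force: [-0.5, -0.3, -0.9]
gripper_width: 0.0321
grip_force: 60.0
t 19.02 tcp [ 0.6155 -0.0595  0.1314] head 72.86 tilt -0.99921 delta mm [ -0.4  -0.3 130. ] yaw -0.04 F [-0.5 -0.3 -0.9] w 0.0321 g 60.0
```

View pics/s4.png

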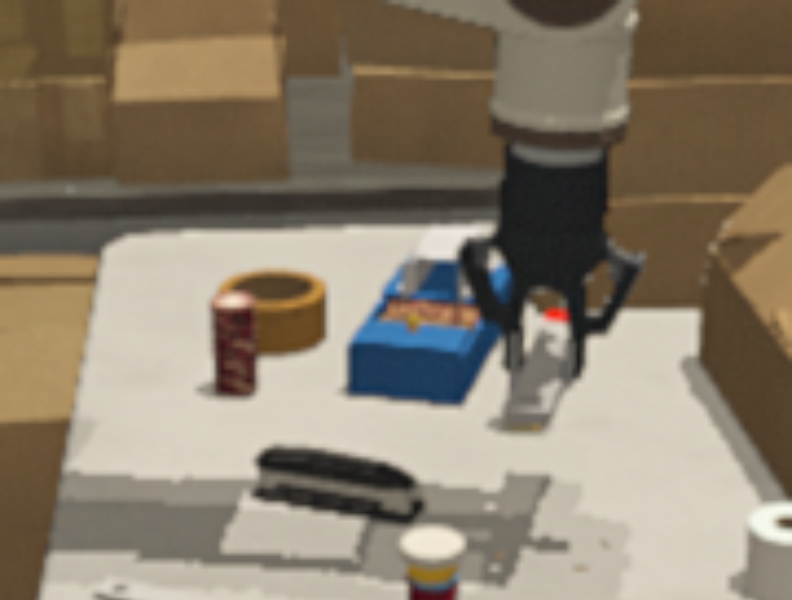

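The side crop shows the bar held near its hole end, the red end at (557,314) behind the fingers and the hole end at (528,415). I'll check its pitch by intersecting side-view rays with the bar's vertical plane.

```bash
python3 - <<'E'
from h import *
from rig import sensors
np.set_printoptions(precision=4,suppress=True)
T,S=load("top2.npz"),load("side2.npz");p=sensors.sense()["ee_pos"];a=np.radians(72.9);u=np.array([np.cos(a),np.sin(a),0]);n=np.array([-u[1],u[0],0])
print("predicted red centre",p+u*.1085,"hole",p-u*.048)
for d,roi in((S,(330,160,360,185)),(T,(240,120,340,220))):
    hs=cv2.cvtColor(d["frame"],cv2.COLOR_BGR2HSV);m=(((hs[...,0]<9)|(hs[...,0]>171))&(hs[...,1]>120)).astype(np.uint8)
    q=np.zeros_like(m);x0,y0,x1,y1=roi;q[y0:y1,x0:x1]=m[y0:y1,x0:x1]
    if q.any():c,s,_=cen(q);o,r=ray(d,c);print("red",c,s,"on bar plane",o+r*(n@(p-o))/(n@r), plane(d,c,.142))
    print("proj pred",proj(d,p+u*.1085+[0,0,.011]),"red face bottom")
o,r=ray(S,(220+528/4.4,100+412/4.4));print("hole-end pix ray at bar plane",o+r*(n@(p-o))/(n@r))
f=T["frame"];cv2.imwrite("pics/t4.png",cv2.resize(f[100:230,150:350],(800,520)))
E
```

```text
predicted red centre [0.6475 0.0442 0.1317] hole [ 0.6015 -0.1054  0.1317]
red [346.5 171. ] [344 170   6   3  16] on bar plane [ 0.6323 -0.0052  0.1648] [0.6403 0.0516 0.142 ]
proj pred [348.888  171.5601] red face bottom
proj pred [283.6255 156.0349] red face bottom
hole-end pix ray at bar plane [ 0.5983 -0.1156  0.1345]
```

View pics/t4.png

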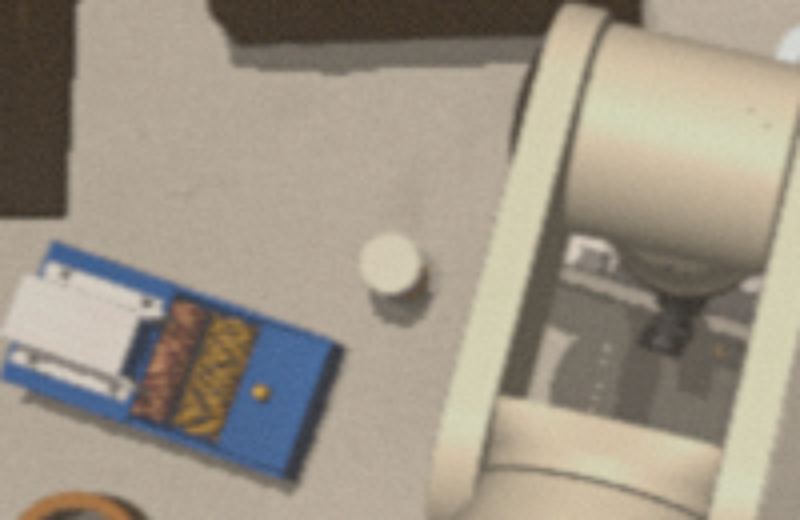

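The top crop shows the arm hiding the bar, while the rack, stud (262,393) and jar are unchanged. I'll move to the pre-insert pose.

```bash
python3 -c "
from h import *
delta((.5146,.1528,.12),72.0)"
```

```text
t 19.12 tcp [ 0.6156 -0.0595  0.1317] head 72.87 tilt -0.99923 delta mm [ 173.3 -158.7   13.6] yaw 0.87 F [ 0.7 -0.2 -1.1] w 0.0322 g 60.0
```

```bash
python3 -m pendant '[25,-23,1,0.9,25,-23,1,0,25,-23,1,0,25,-23,1,0,25,-23,1,0,25,-23,1,0,20,-20,1,0,0,0,0,0]'
python3 -m pendant '[0,0,5,0,0,0,0,0,0,0,0,0,0,0,0,0,0,0,0,0,0,0,0,0,0,0,0,0,0,0,0,0]'
python3 - <<'E'
from h import *
delta((.5146,.1528,.073),72.0)
from rig import viewer,sensors
p=sensors.sense()["ee_pos"];a=np.radians(72);u=np.array([np.cos(a),np.sin(a),0])
for n in('top','side'):
    d=viewer.snapshot(n);np.savez(n+'3.npz',**d)
    hs=cv2.cvtColor(d["frame"],cv2.COLOR_BGR2HSV);m=(((hs[...,0]<9)|(hs[...,0]>171))&(hs[...,1]>120)).astype(np.uint8)
    x,y=proj(d,p+u*.1085+[0,0,.011]).astype(int);print(n,"pred red",x,y)
    q=np.zeros_like(m);q[y-18:y+18,x-18:x+18]=m[y-18:y+18,x-18:x+18]
    if q.any():c,s,_=cen(q);print(c,s,plane(d,c,p[2]+.011))
    print("pred pos",p+u*.1085+[0,0,.011])
    f=d["frame"][max(0,y-35):y+65,x-60:x+60] if n=='side' else d["frame"][y-50:y+50,x-60:x+60]
    cv2.imwrite(f"pics/{n}5.png",cv2.resize(f,(396,330)))
cv2.imwrite("pics/b5.png",np.hstack([cv2.imread("pics/top5.png"),cv2.imread("pics/side5.png")]))
E
```

```text
time: 19.78
ee_pos: [0.5153, 0.1545, 0.1268]
orientation: [0.808, 0.589, -0.018, -0.008]
force: [-0.8, -1.0, -1.1]
gripper_width: 0.0319
grip_force: 60.0
time: 20.45
ee_pos: [0.5174, 0.1505, 0.1219]
orientation: [0.809, 0.587, -0.018, -0.007]
force: [0.1, 0.4, -1.0]
gripper_width: 0.032
grip_force: 60.0
t 20.45 tcp [0.5174 0.1505 0.1219] head 71.95 tilt -0.99926 delta mm [ 2.3 -1.8 49. ] yaw -0.05 F [ 0.1  0.4 -1. ] w 0.0320 g 60.0
top pred red 202 191
pred pos [0.55094426 0.25373348 0.13290327]
side pred red 315 154
[312.5 153.5] [312 153   2   2   4] [0.53852646 0.26169022 0.13290327]
pred pos [0.55094426 0.25373348 0.13290327]
```

View pics/b5.png

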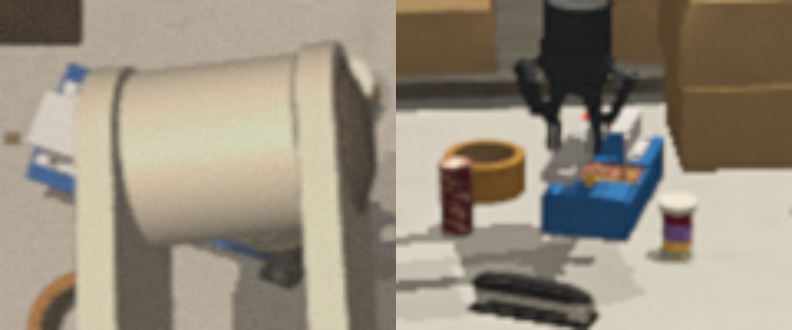

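The left half (top view) shows the arm hiding the rack middle. The right half (side view) shows the bar aimed at the sleeve with the bystanders in place. Next I'll lower and insert, watching the forces.

```bash
python3 -m pendant '[2,-2,12,0,0,0,12,0,0,0,12,0,0,0,9,0,0,0,4,0,0,0,0,0,0,0,0,0,0,0,0,0]'
python3 -m pendant '[0,0,0,0,0,0,0,0,0,0,0,0,0,0,0,0,0,0,0,0,0,0,0,0,0,0,0,0,0,0,0,0]'
python3 -c "
from h import *
delta((.5146+.309*.087,.1528+.951*.087,.073),72.0)"
```

```text
time: 21.22
ee_pos: [0.5145, 0.1529, 0.0734]
orientation: [0.809, 0.587, -0.018, -0.007]
force: [-0.6, -0.4, -0.4]
gripper_width: 0.032
grip_force: 60.0
time: 21.88
ee_pos: [0.5142, 0.1528, 0.0729]
orientation: [0.809, 0.587, -0.018, -0.007]
force: [-0.2, 0.1, -2.6]
gripper_width: 0.0319
grip_force: 60.0
t 21.88 tcp [0.5142 0.1528 0.0729] head 71.96 tilt -0.99925 delta mm [87.1  0.3 -1.9] yaw -0.04 F [-0.2  0.1 -2.6] w 0.0319 g 60.0
```

```bash
python3 -m pendant '[8,0,-0.2,0,8,0,-0.2,0,8,0,-0.2,0,8,0,-0.2,0,8,0,-0.1,0,0,0,0,0,0,0,0,0,0,0,0,0]'
python3 -m pendant '[6,0,-0.1,0,6,0,-0.1,0,6,0,-0.2,0,6,0,-0.1,0,6,0,-0.2,0,0,0,0,0,0,0,0,0,0,0,0,0]'
python3 -c "
from h import *
delta((.5146+.309*.135,.1528+.951*.135,.073),72.0)"
```

```text
time: 22.55
ee_pos: [0.5265, 0.1908, 0.0729]
orientation: [0.809, 0.587, -0.018, -0.007]
force: [-0.1, -0.1, -1.2]
gripper_width: 0.0321
grip_force: 60.0
time: 23.22
ee_pos: [0.5358, 0.2194, 0.073]
orientation: [0.809, 0.587, -0.018, -0.007]
force: [-0.3, -0.2, -1.5]
gripper_width: 0.0324
grip_force: 60.0
t 23.22 tcp [0.5358 0.2194 0.073 ] head 71.98 tilt -0.99925 delta mm [65.1  0.3 -1.3] yaw -0.02 F [-0.3 -0.2 -1.5] w 0.0324 g 60.0
```

```bash
python3 -m pendant '[7,0,-0.1,0,7,0,-0.1,0,7,0,-0.2,0,7,0,-0.1,0,7,0,-0.2,0,0,0,0,0,0,0,0,0,0,0,0,0]'
python3 -m pendant '[6,0,-0.1,0,6,0,-0.1,0,6,0,-0.1,0,6,0,-0.1,0,6,0,-0.2,0,0,0,0,0,0,0,0,0,0,0,0,0]'
python3 - <<'E'
from h import *
delta((.5146+.309*.135,.1528+.951*.135,.073),72.0)
from rig import viewer
for n in('top','side'):
    d=viewer.snapshot(n);np.savez(n+'6.npz',**d)
S=load('side6.npz')
for roi in[(295,140,335,185)]:
    y=hsv(S,(15,110,80),(32,255,255),roi);print('brass',cv2.findNonZero(y).reshape(-1,2).tolist()[:60] if y.any() else 0)
g=cv2.cvtColor(S["frame"],cv2.COLOR_BGR2GRAY)
print(proj(S,(.5415,.2355,.068)),proj(S,(.5415-.309*.022,.2355-.951*.022,.076)))
print(g[160:186,300:328])
E
```

```text
time: 23.88
ee_pos: [0.5467, 0.2526, 0.0729]
orientation: [0.809, 0.587, -0.018, -0.007]
force: [0.5, -1.4, -2.1]
gripper_width: 0.032
grip_force: 60.0
time: 24.55
ee_pos: [0.556, 0.2811, 0.0729]
orientation: [0.809, 0.587, -0.018, -0.007]
force: [0.3, -0.2, -1.1]
gripper_width: 0.0319
grip_force: 60.0
t 24.55 tcp [0.556  0.2811 0.0729] head 71.97 tilt -0.99924 delta mm [ 0.2  0.3 -0.1] yaw -0.03 F [ 0.3 -0.2 -1.1] w 0.0319 g 60.0
brass [[326, 171], [313, 174], [314, 174]]
[313.82296658 171.98141449] [312.39269038 172.12111161]
[[204 204 205 205 204 204 205 207 183 105  71  77  45  75 105 111 111 110
  111 137 128  89  63  37 101 127 120 119]
 [204 204 204 205 204 205 206 209 184 106  79  80  41  83 115 115 114 112
  117 152 143  91  62  34  91 118 118 140]
 [204 204 205 204 205 206 207 211 181  98  77  79  50  92 114 115 114 114
  112 113 102  86  60  31  75 109 130 180]
 [205 204 205 204 205 207 208 203 161  77  79  90  83 103 115 115 115 114
  112 104  89  87  61  31  78 115 154 209]
 [205 204 204 205 205 207 205 176 113  63  89 104 108 115 115 114 113 114
  113 108  95  87  61  3
[... 1776 characters left out ...]
 46  51  54  52  54  52  54  50  53  49  51  50  51  52  49  51  53  53
   52  52  55  54  55  57  70  72  58  53]
 [ 45  51  53  54  52  53  52  53  53  54  55  54  54  52  55  54  53  53
   53  52  52  54  53  52  58  60  54  51]
 [ 48  52  51  53  53  54  55  54  52  54  52  53  54  55  53  55  53  55
   54  54  53  54  54  52  52  54  52  51]
 [ 47  51  53  53  52  53  53  52  51  51  52  52  54  54  54  53  54  52
   53  55  54  55  54  55  53  53  53  49]
 [ 45  52  54  53  54  54  51  52  53  54  55  54  53  55  54  51  55  54
   54  53  54  53  54  50  51  52  53  48]
 [ 47  50  54  52  51  53  53  53  52  51  52  52  54  53  53  55  55  55
   54  55  56  55  55  50  51  52  46  55]]
```

```bash
python3 -m pendant '[0,0,1,0,0,0,1,0,0,0,1,0,0,0,1,0,0,0,1,0,0,0,0,0,0,0,0,0,0,0,0,0]'
python3 -m pendant '[0,0,1,0,0,0,1,0,0,0,1,0,0,0,0,0,0,0,0,0,0,0,0,0,0,0,0,0,0,0,0,0]'
python3 -c "
from h import *
delta((.5563,.2812,.0555),72.0)"
```

```text
time: 25.32
ee_pos: [0.5559, 0.2811, 0.0681]
orientation: [0.809, 0.587, -0.018, -0.007]
force: [1.5, 1.0, -1.7]
gripper_width: 0.0321
grip_force: 60.0
time: 25.98
ee_pos: [0.5558, 0.2811, 0.0651]
orientation: [0.809, 0.587, -0.018, -0.007]
force: [0.2, 0.8, -0.3]
gripper_width: 0.0322
grip_force: 60.0
t 25.98 tcp [0.5558 0.2811 0.0651] head 71.96 tilt -0.99926 delta mm [0.5 0.8 9.6] yaw -0.04 F [ 0.2  0.8 -0.3] w 0.0322 g 60.0
```

```bash
python3 -m pendant '[0,0,1,0,0,0,1,0,0,0,1,0,0,0,1,0,0,0,0,0,0,0,0,0,0,0,0,0,0,0,0,0]'
python3 -m pendant '[0,0,1,0,0,0,1,0,0,0,1,0,0,0,1,0,0,0,0,0,0,0,0,0,0,0,0,0,0,0,0,0]'
python3 -c "
from h import *
delta((.5563,.2812,.0555),72.0)"
```

```text
time: 26.65
ee_pos: [0.5556, 0.2811, 0.0611]
orientation: [0.809, 0.587, -0.018, -0.007]
force: [1.4, 0.7, -2.7]
gripper_width: 0.0321
grip_force: 60.0
time: 27.32
ee_pos: [0.5555, 0.2811, 0.057]
orientation: [0.809, 0.587, -0.018, -0.007]
force: [1.0, 2.3, -1.8]
gripper_width: 0.0322
grip_force: 60.0
t 27.32 tcp [0.5555 0.2811 0.057 ] head 71.96 tilt -0.99925 delta mm [0.4 0.8 1.5] yaw -0.04 F [ 1.   2.3 -1.8] w 0.0322 g 60.0
```

```bash
python3 -m pendant '[0,0,0,0,0,0,0,0,0,0,0,0,0,0,0,0,0,0,0,0,0,0,0,0,0,0,0,0,0,0,0,0]' -0.1
python3 -m pendant '[0,0,-5,0,0,0,-10,0,0,0,-20,0,0,0,-30,0,0,0,-30,0,0,0,-30,0,0,0,0,0,0,0,0,0]' -1
python3 -m pendant '[-40,0,0,0,-40,0,0,0,-40,0,0,0,-40,0,0,0,-40,0,0,0,-40,0,0,0,-40,0,0,0,-40,0,0,0]'
python3 - <<'E'
from h import *
np.set_printoptions(precision=4,suppress=True)
delta((0,0,0),72.0)
from rig import viewer
for n in('top','side'):
    d=viewer.snapshot(n);np.savez(n+'7.npz',**d)
T,S=load('top7.npz'),load('side7.npz')
cv2.imwrite('pics/t7.png',T["frame"][140:240,130:260])
g=cv2.cvtColor(T["frame"],cv2.COLOR_BGR2GRAY);print(g[184:212,190:230])
m=hsv(T,(15,110,90),(34,255,255),(205,188,224,206));print(cv2.findNonZero(m).reshape(-1,2).tolist() if m.any() else 0)
print(proj(T,(.5415,.2355,.068)))
E
```

```text
time: 27.98
ee_pos: [0.5555, 0.281, 0.0571]
orientation: [0.809, 0.587, -0.018, -0.007]
force: [-0.1, 0.0, 2.0]
gripper_width: 0.047
grip_force: 0.0
time: 28.65
ee_pos: [0.5609, 0.2824, 0.1847]
orientation: [0.809, 0.587, -0.016, -0.007]
force: [0.5, 0.1, -1.6]
gripper_width: 0.0855
grip_force: 0.0
time: 29.32
ee_pos: [0.4597, -0.0234, 0.188]
orientation: [0.809, 0.587, -0.018, -0.008]
force: [-0.1, -0.8, 1.4]
gripper_width: 0.0855
grip_force: 0.0
t 29.32 tcp [ 0.4597 -0.0234  0.188 ] head 71.98 tilt -0.99922 delta mm [-116.  -437.7  205.3] yaw -0.02 F [-0.1 -0.8  1.4] w 0.0855 g 0.0
[[199 195 186 ...  92 100 107]
 [193 195 198 ...  99  99  98]
 [193 188 192 ... 107 102 103]
 ...
 [100 102  99 ...  65  86 138]
 [106 108 100 ...  69 102 143]
 [116 112 107 ...  85 123 156]]
[[209, 188], [210, 188], [211, 188], [215, 196], [214, 197], [215, 197], [216, 197], [214, 198], [215, 198], [216, 198], [214, 199], [215, 199], [205, 203], [205, 204]]
[214.9749 197.6832]
```

```bash
python3 - <<'E'
from h import *
np.set_printoptions(precision=4,suppress=True,threshold=100000,linewidth=200)
T,S=load('top7.npz'),load('side7.npz');g=cv2.cvtColor(T["frame"],cv2.COLOR_BGR2GRAY)
print(g[186:210,204:228])
roi=np.zeros_like(g);roi[178:212,184:228]=1
hs=cv2.cvtColor(T["frame"],cv2.COLOR_BGR2HSV)
m=((hs[...,1]<60)&(g>150)&(roi>0)).astype(np.uint8);c,s,mm=cen(m);mm=cv2.morphologyEx(mm,cv2.MORPH_CLOSE,np.ones((7,7)))
rr=cv2.minAreaRect(cv2.findNonZero(mm));B=cv2.boxPoints(rr);print(s,rr);print(np.array([plane(T,p,.066) for p in B]))
u=np.array([.309,.951,0]);n=np.array([-.951,.309,0]);st=np.array([.5415,.2355,.066])
for a,b in((-.022,.017),(-.022,-.017),(.088,.017),(.088,-.017)):print("expected",a,b,st+a*u+b*n,proj(T,st+a*u+b*n))
hsS=cv2.cvtColor(S["frame"],cv2.COLOR_BGR2GRAY);print(hsS[164:186,300:330])
for z in(.054,.066):print([proj(S,st*[1,1,0]+[0,0,z]-.022*u+k*n).round(1) for k in(.017,-.017)])
print("stud top",proj(S,st*[1,1,0]+[0,0,.068]))
E
```

```text
[[115 108 116 120 111 102  91  87  82  88  95  98  99  98  99 104 103 101 102 101 101 101 102 107]
 [143 118 104  92 108 110  94  87  90  96  97  98 103 103 102 104  98 104 100 102 107 100 104 107]
 [187 166 147 124 120 118  99  75  81  96  97  98 100  97 104 101 104 103 106 100 106 104 103 100]
 [201 196 189 183 170 152 129 109  96  98  97  98 100 100 101 100 103 101  96 102 103 106 104 106]
 [195 198 199 199 195 189 179 161 147 125 110 100 102  94 100 100 100  98 101 103 100 104 107 105]
 [193 191 198 202 198 198 197 197 194 176 156 141 123 112 104  95  97 100 102  98 101 105 105 105]
 [194 195 193 194 198 197 200 201 201 201 196 190 173 153 138 126 108 100  96  97 101 100 102 108]
 [197 195 191 196 194 195 197 197 199 200 202 206 202 196 188 176 150 136 120 111  99 100 101 103]
 [200 197 196 195 196 197 197 199 199 193 191 189 194 203 210 203 197 185 177 154 136 114 102 103]
 [198 196 200 194 201 194 194 197 196 178 154 132 137 162 191 199 207 202 203 199 189 146 109 102]
 [199 196 197 194 196 196 200 196 187 154 132 114  95 109 151 188 201 203 206 202 184 133 104 100]
 [197 197 1
[... 3888 characters left out ...]
 54  52  51  53  51  54  52  53  54  53  52  53  50  52  53  62  60  53  53  49  51]
 [ 45  50  53  53  54  53  52  53  52  52  55  53  54  54  54  55  54  55  54  54  55  55  55  52  50  53  55  53  49  71]
 [ 46  51  53  52  52  53  53  54  53  54  55  55  54  54  53  53  53  53  54  54  54  57  55  52  52  53  55  48  54 112]
 [ 44  50  54  52  53  52  54  52  52  53  56  55  53  54  55  56  55  53  54  55  54  56  55  52  50  54  53  46  74 159]
 [ 43  51  53  54  52  53  51  52  52  54  52  53  54  54  55  55  55  55  54  54  54  53  54  50  50  51  48  55 113 186]]
[array([308.1, 177.1]), array([316.8, 178. ])]
[array([308. , 174.2]), array([316.8, 175. ])]
stud top [313.823  171.9814]
```

```bash
python3 -m pendant '[0,0,0,0,0,0,0,0,0,0,0,0,0,0,0,0,0,0,0,0,0,0,0,0,0,0,0,0,0,0,0,0]'; python3 -c "
from rig import order;print(order.finish_job())"
```

```text
time: 30.08
ee_pos: [0.4612, -0.0218, 0.1884]
orientation: [0.809, 0.588, -0.018, -0.007]
force: [0.2, 1.6, 0.2]
gripper_width: 0.0854
grip_force: 0.0
the job is handed in; nothing more can be done
None
```

I handed the job in at about 30 s: the final top and side images put the bar flat on the rack, in line with it, with the stud through its hole, and I saw no bystander move; the hand-in returned no verdict.

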